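# Swing the optical rail onto the green target

## Task

On the optical table, the black rail has its forked end round a fixed steel post. Swing the rail round that post, keeping it flat on the table and its fork on the post, until it points straight at the green-capped target pin and not at the orange one, then let go. Do not knock the loose lens mount with the amber glass.

Things in the scene. Friction and masses are not known exactly. Their poses are not given: they have to be found in the camera images.
- rail: Loose black rail on the table, 0.45 kg. Origin: at the table, centre of its fork (at the post's axis); x axis along the rail away from the fork, z up. Bar 40 mm wide, 30 high, x = 12 to 240 mm. Two 12 mm prongs, x = -32 to 18 mm, 54 mm over both; slot 30 mm wide, open to -x, closed at x = 12. Fixed lens carrier on top at x = 50 to 80 mm, 44 wide, 84 high. Starts 20 to 58 deg off green, either side.
- pivot_post: Fixed upright steel post, 20 mm in diameter, 60 mm high, standing in the rail's fork, with a 34 mm collar from 46 mm up. Origin at its foot on the table; z up.
- green_target: Fixed pin 285 to 350 mm from the post: steel foot 30 mm in diameter, thin stem, GREEN cap 28 mm in diameter, top 82 mm high. Origin on its axis, at the table. A like pin with an ORANGE cap (not listed) stands about as far off on the other side of the rail; which side is green changes.
- lens_mount: Loose bystander left of the post, not to be disturbed: amber glass in an aluminium ring on a black foot 50 x 40 mm, 74 mm high in all, 0.15 kg. Origin under the centre of its foot. A loose screwdriver and a 40 mm aluminium cube lie right of the post (not part of the work).
There are look-alikes about, which are no part of the job. Leave any blue look-alike of the pivot_post alone.

How it is judged:
By the outcome, as a careful person would: the job done as asked, in the order asked, and still so for the second after the job is handed in, with the robot touching nothing.
It also fails if it takes over 35 s, if anything falls off the work surface, if the arm or the gripper's body presses on something with over 40 N, if the wrist force passes 120 N, or if a joint passes its speed limit or range.

## Robot

A 6-joint arm with a two-finger parallel gripper is mounted at the origin on the work surface. World frame = base frame: x ahead of the robot, y to its left, z up, the work surface at z = 0. Lengths are in m, angles in rad, forces in N, time in s.
With the tool pointing down it reaches from about 0.35 to 0.975 m from the base axis. Payload 7.1 kg.
Tool frame: the origin (TCP) lies midway between the tips of the shut fingers; the grasp point (between the pads) lies 19 mm behind it; z points along the fingers, x is the direction in which the jaws open and shut, and the axes are right-handed (so a half turn about z gives the same grasp; the last joint's range is limited). The gripper opens to 88 mm and grips with 3 to 60 N. Pads are 20 mm wide; open, the fingers measure 115 mm over their backs; the gripper's body (75 mm by 178 mm) begins 61 mm behind the grasp point.
Start: joints at [1.232, 0.423, 1.63, -0, 1.089, -0.019], TCP at [0.196, 0.593, 0.223] pointing down, gripper open.
Joint ranges: [-3, 3], [-0.9, 2.11], [0.09, 2.58], [-1.31, 4.45], [0.11, 2.69], [-2.54, 2.54]. Speed limits (rad/s): [2.39, 2.39, 3.01, 3.14, 3.14, 3.14].

## Interface

Orientations are given as a unit quaternion [w, x, y, z].
In Python, from station import move_pose, movel, movej, command_gripper, wait, inverse_kinematics, read_camera, camera_info, MotionError, job_done, get_time, get_joint_pos, get_qvel, get_effort, get_tcp_pos, get_ee_rot, get_ft_force, get_ft_torque, get_grip_width gives the robot as it stands. Calls block until the motion is done:
- move_pose(position, orientation): joint-space move of the TCP to a pose.
- movel(position, frame=None, v=0.15, until_force=None): straight line of the TCP; frame=None keeps the orientation; v is the mean speed in m/s. With until_force (N) it stops when the force on the tool has changed by that much, and returns True; else False.
- movej(angles): joint-space move.
- command_gripper(opening): opening from 0.0 (shut) to 1.0 (fully open); the grip force is fixed at half the most; returns when the fingers have stopped.
- wait(seconds).
- inverse_kinematics(position, orientation): joint angles nearest the present ones, or None.
- read_camera(name): name is "side" or "top" or "wrist"; returns the picture (420x560x3 uint8, red, green, blue); there is no depth.
- camera_info(name): a dict with "intrinsics" (3x3 intrinsics, pixels), "T" (4x4, takes a point from camera to world coordinates); the wrist camera has in their place "tool_from_camera" (4x4, takes a point from camera to tool coordinates, whose origin is the TCP and whose axes are the tool frame's). Camera axes: x right, y up, looking along -z (the intrinsics and any distortion apply to the point x, -y, -z); pixel columns grow to the right and rows downward; lengths in m; the calibration is good to about 2 mm. The wrist camera is an equidistant fisheye: a pixel r from the principal point sees the ray r / f radians off the axis. A picture is of the moment at which its call begins: read the wrist's pose just before it. camera_info takes no time and is no camera call.
A pose or a line that the arm cannot do raises MotionError and nothing moves.
- job_done(): hands the job in, once; it reports no verdict.
Readings, each from a call of its own:
- get_time(): time.
- get_joint_pos(): joint angles.
- get_qvel(): joint speeds.
- get_effort(): joint torques, N m.
- get_tcp_pos(): TCP position.
- get_ee_rot(): TCP orientation.
- get_ft_force(): force on the tool from outside, world axes, zero at the start.
- get_ft_torque(): the same for the moment, N m.
- get_grip_width(): opening from 0.0 (shut) to 1.0 (fully open).
Only numpy, scipy, OpenCV 4.12 (cv2) and the standard library are available. Lean on these libraries where they do the work, as an engineer would, in place of code of your own. Each camera call takes 0.05 s, during which the arm holds its last target.

## Working session

There is one attempt and no reset: what is moved stays moved. The work goes in short steps, each a Python script; the robot and the scene stay as the last script left them, time stands still between calls to the robot, and variables do not carry over. Pictures are saved under pics/ and viewed, and the job is handed in when it is done.

```bash
mkdir -p pics; ls; python3 - <<'E'
from station import *
import cv2
for n in ["top","side","wrist"]:
    im=read_camera(n); cv2.imwrite(f"pics/{n}0.png",im[:,:,::-1])
    print(n,camera_info(n))
print(get_time(),get_tcp_pos(),get_ee_rot())
E
```

```text
pics
top {'intrinsics': array([[437.36371088,   0.        , 280.22134642],
       [  0.        , 437.36371088, 213.32594605],
       [  0.        ,   0.        ,   1.        ]]), 'T': array([[ 0.01517934,  0.99184085, -0.12657531,  0.46411527],
       [-0.99960796,  0.01803166,  0.02141922,  0.01697631],
       [ 0.02352682,  0.12620056,  0.99172572,  0.93872219],
       [ 0.        ,  0.        ,  0.        ,  1.        ]])}
side {'intrinsics': array([[407.40251186,   0.        , 272.06777008],
       [  0.        , 407.40251186, 206.29679488],
       [  0.        ,   0.        ,   1.        ]]), 'T': array([[ 0.77870926,  0.48652843, -0.39610854,  0.25015748],
       [-0.62731748,  0.61307393, -0.48022197, -0.35296646],
       [ 0.00920218,  0.6224391 ,  0.78261413,  0.65004415],
       [ 0.        ,  0.        ,  0.        ,  1.        ]])}
wrist {'intrinsics': array([[325.1922621 ,   0.        , 281.45700187],
       [  0.        , 325.1922621 , 208.38838013],
       [  0.        ,   0.        ,   1.        ]]), 'tool_from_camera': array([[ 9.99998965e-01, -1.39753176e-03, -3.42378356e-04,
         2.96113115e-05],
       [-1.43791908e-03, -9.62037267e-01, -2.72914326e-01,
        -7.49928542e-02],
       [ 5.20257006e-05,  2.72914535e-01, -9.62038281e-01,
        -1.61801713e-01],
       [ 0.00000000e+00,  0.00000000e+00,  0.00000000e+00,
         1.00000000e+00]])}
0.15 [0.19632332 0.59291443 0.22209092] [ 3.40329015e-04  8.10671450e-01  5.85501026e-01 -4.83427872e-04]
```

View pics/top0.png

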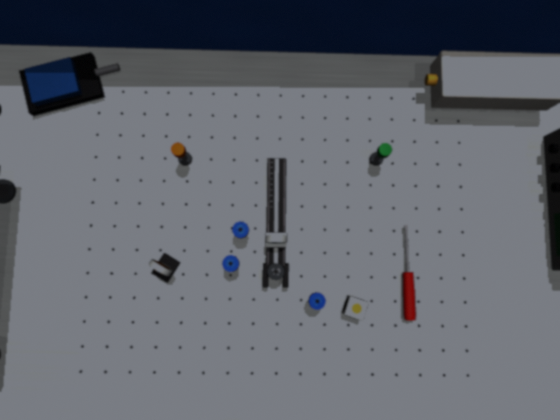

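View pics/side0.png

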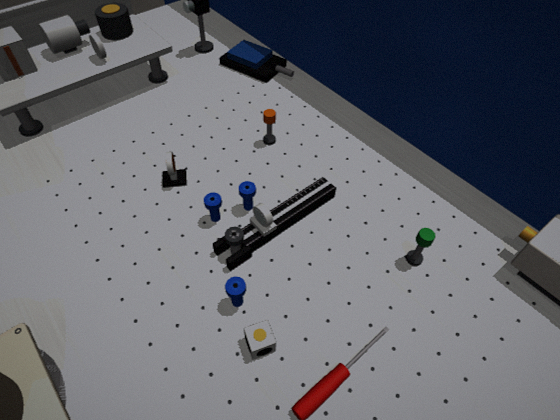

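View pics/wrist0.png

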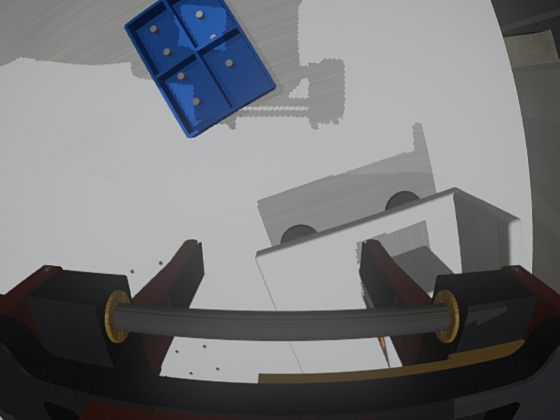

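The top view shows the rail pointing up (+x) from the post at about (276,270), with green at (385,150), orange at (178,150) and the lens mount at (165,267). Blue look-alike posts stand at (241,230), (231,264) and (317,301). Next I'll measure from both views.

```bash
cat > h.py <<'E'
from station import *
import numpy as np, cv2
from scipy.spatial.transform import Rotation as R
def ray(n,uv):
    c=camera_info(n);K=c["intrinsics"];T=c["T"]
    d=np.array([(uv[0]-K[0,2])/K[0,0],-(uv[1]-K[1,2])/K[1,1],-1.]);d=T[:3,:3]@d
    return T[:3,3],d/np.linalg.norm(d)
def onz(n,uv,z):
    o,d=ray(n,uv);return o+d*(z-o[2])/d[2]
def tri(a,b):
    (o1,d1),(o2,d2)=ray("top",a),ray("side",b)
    s=np.linalg.lstsq(np.c_[d1,-d2],o2-o1,rcond=None)[0]
    p,q=o1+s[0]*d1,o2+s[1]*d2
    return (p+q)/2,np.linalg.norm(p-q)
def blobs(im,lo,hi,amin=15):
    h=cv2.cvtColor(im,cv2.COLOR_RGB2HSV);m=cv2.inRange(h,np.array(lo),np.array(hi))
    n,l,s,c=cv2.connectedComponentsWithStats(m)
    return [(s[i].tolist(),c[i].round(1).tolist()) for i in range(1,n) if s[i][4]>=amin]
E
python3 - <<'E'
from h import *
for n in ["top","side"]:
    im=cv2.imread(f"pics/{n}0.png")[:,:,::-1].copy()
    print(n,"green",blobs(im,(45,100,50),(80,255,255)))
    print(n,"orange",blobs(im,(3,150,90),(18,255,255)))
    print(n,"blue",blobs(im,(105,180,140),(125,255,255)))
a=cv2.imread("pics/top0.png")
cv2.imwrite("pics/topc.png",cv2.resize(a[130:310,150:410],None,fx=3,fy=3,interpolation=cv2.INTER_CUBIC))
a=cv2.imread("pics/side0.png")
cv2.imwrite("pics/sidec.png",cv2.resize(a[150:290,200:450],None,fx=3.2,fy=3.2,interpolation=cv2.INTER_CUBIC))
E
```

```text
top green [([378, 143, 14, 13, 128], [384.8, 149.2])]
top orange [([172, 143, 12, 12, 114], [177.4, 148.7])]
top blue []
side green [([419, 228, 16, 13, 162], [426.6, 234.0])]
side orange [([264, 109, 11, 8, 75], [269.1, 112.6]), ([522, 230, 12, 8, 36], [527.1, 233.6])]
side blue []
```

View pics/topc.png

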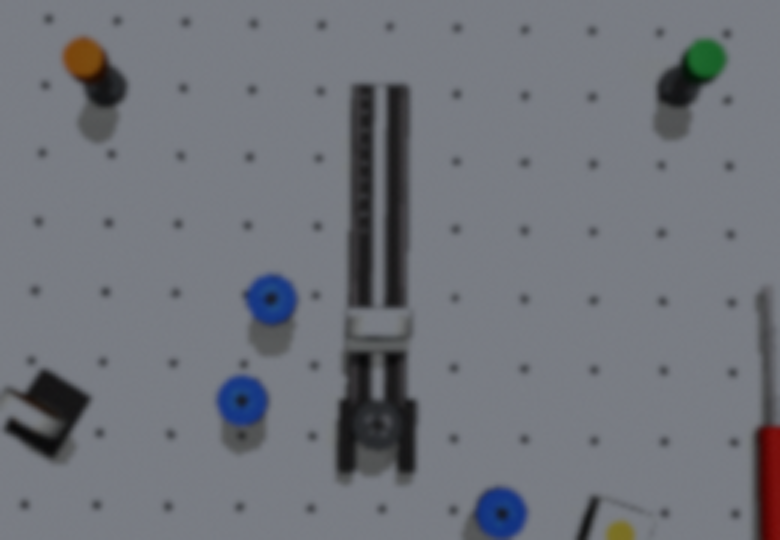

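View pics/sidec.png

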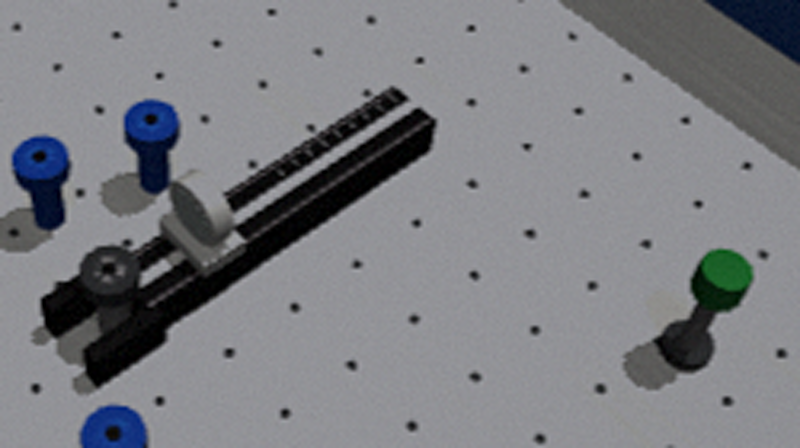

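```bash
python3 - <<'E'
from h import *
t=lambda x,y:((x+.5)/3-.5+150,(y+.5)/3-.5+130)
s=lambda x,y:((x+.5)/3.2-.5+200,(y+.5)/3.2-.5+150)
cap,e=tri(t(706,60),s(724,266));print("green cap",cap,e, onz("top",t(706,60),.082))
print("foot",tri(t(680,86),s(686,345)),onz("top",t(680,86),.008),onz("side",s(686,345),.008))
post,e=tri(t(376,424),s(109,265));print("post",post,e,onz("top",t(376,424),.06),onz("side",s(109,265),.06))
print("rail end corners", tri(t(352,86),s(396,90)),tri(t(408,86),s(432,119)))
rl,rr=onz("top",t(352,86),.03),onz("top",t(408,86),.03);print(rl,rr)
for p in [(241,230),(231,264),(317,301)]:print("blue",onz("top",p,.06))
print("lens",onz("top",(165,267),.03))
p=onz("top",t(376,424),.06);g=onz("top",t(706,60),.082);m=(rl+rr)/2
print("bearing green",np.degrees(np.arctan2(*(g-p)[1::-1])),np.linalg.norm((g-p)[:2]),"rail",np.degrees(np.arctan2(*(m-p)[1::-1])),np.linalg.norm((m-p)[:2]))
# rail axis from edges: top edges near x rows
for a,b in [((352,86),(349,300)),((408,86),(407,300))]:
  A,B=onz("top",t(*a),.03),onz("top",t(*b),.03);d=A-B;print("edge dir",np.degrees(np.arctan2(d[1],d[0])))
E
```

```text
green cap [ 0.70734083 -0.21179878  0.08117493] 0.00023939317065126327 [ 0.70719758 -0.21166939  0.082     ]
foot (array([ 7.09801278e-01, -2.13452396e-01,  6.07505141e-04]), np.float64(0.0010217592638868144)) [ 0.70825359 -0.21200981  0.008     ] [ 0.70410618 -0.21474741  0.008     ]
post [0.46012484 0.00669659 0.05742854] 0.00034252017601358985 [0.46028425 0.006641   0.06      ] [0.45906608 0.0052212  0.06      ]
rail end corners (array([0.70087663, 0.02691218, 0.01948442]), np.float64(0.0016004898785770972)) (array([ 0.6977154 , -0.01163896,  0.02788221]), np.float64(0.0028957781774516076))
[0.69751627 0.02727332 0.03      ] [ 0.69835997 -0.01245616  0.03      ]
blue [0.54102065 0.07640115 0.06      ]
blue [0.47278047 0.09447531 0.06      ]
blue [ 0.40267419 -0.07746484  0.06      ]
lens [0.46488276 0.23192317 0.03      ]
bearing green -41.48176313948894 0.32958400769589025 rail 0.1850541188185327 0.23765510941504955
edge dir 0.3049001455690463
edge dir 0.5184050905504232
```

Two-view heights agree with the text: green cap top at z=0.081 and collar at 0.057. The rail is about 39.7 mm wide and bears about +0.3°, and green bears about −41.5° at 0.33 m. Next step is to go over the rail and look once with the wrist camera.

```bash
cat >> h.py <<'E'
POST=np.array([.4602,.0066]); S=.18
def q_at(b): # rail bearing b rad -> tool down, jaws across rail
    x=np.array([-np.sin(b),np.cos(b),0]);z=np.array([0,0,-1.])
    q=R.from_matrix(np.c_[x,np.cross(z,x),z]).as_quat();return q[[3,0,1,2]]
def p_at(b,z,s=S): return np.array([*(POST+s*np.array([np.cos(b),np.sin(b)])),z])
E
python3 - <<'E'
from h import *
b=np.radians(.3)
p=get_tcp_pos(); movel([p[0],p[1],.33],v=.3)
move_pose(p_at(b,.2),q_at(b))
print(get_time(),get_tcp_pos(),get_joint_pos())
im=read_camera("wrist");cv2.imwrite("pics/w1.png",im[:,:,::-1])
E
```

```text
3.2917 [0.64025466 0.00837641 0.20014349] [-5.56884723e-03  4.69978774e-01  1.61160975e+00  1.54534316e-04
  1.05977927e+00 -1.58260765e+00]
```

View pics/w1.png

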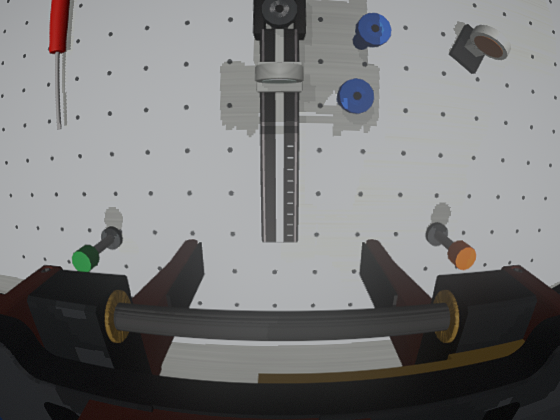

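The wrist view shows the rail centred between the fingers, at columns 262–298. The post collar is at (279,9), the green cap at (85,259) and its foot at (112,238). I'll cross-check the green and post bearing from the wrist camera, then descend, grip and swing in one script.

```bash
cat >> h.py <<'E'
def wz(uv,z,p,q):
    c=camera_info("wrist");K=c["intrinsics"];T=c["tool_from_camera"]
    d=np.array([uv[0]-K[0,2],uv[1]-K[1,2]]);r=np.hypot(*d);th=r/K[0,0];d=d/r*np.sin(th)
    v=np.array([d[0],-d[1],-np.cos(th)])
    M=R.from_quat(np.roll(q,-1)).as_matrix()
    o=M@T[:3,3]+p;v=M@T[:3,:3]@v
    return o+v*(z-o[2])/v[2]
E
python3 - <<'E'
from h import *
p,q=np.array(get_tcp_pos()),np.array(get_ee_rot())
P=wz((279,9),.06,p,q);G=wz((84,261),.082,p,q);F=wz((112,239),.008,p,q);E=wz((280,242),.03,p,q)
print(P,G,F,E)
for g in(G,F):print(np.degrees(np.arctan2(*(g-P)[1::-1])),np.degrees(np.arctan2(g[1]-POST[1],g[0]-POST[0])))
for a in np.linspace(0,-41.5,9):
    print(inverse_kinematics(p_at(np.radians(a),.009),q_at(np.radians(a))) is not None,end=" ")
E
```

```text
[0.45967864 0.00493539 0.06      ] [ 0.70617043 -0.20668712  0.082     ] [ 0.70844764 -0.2092288   0.008     ] [0.69788879 0.00744188 0.03      ]
-40.64733602654966 -40.929378623990566
-40.72502143347444 -41.003998047197506
True True True True True True True True True
```

```bash
python3 - <<'E'
from h import *
b0=np.radians(.3)
hit=movel(p_at(b0,.009),v=.15,until_force=8);print("hit",hit,get_tcp_pos())
if hit: raise SystemExit
command_gripper(0.0);print("grip",get_grip_width()*88,get_ft_force(),get_time())
f=[]
for a in np.linspace(.3,-41.2,9)[1:]:
    b=np.radians(a);movel(p_at(b,.009),q_at(b),v=.06);f.append(np.round(get_ft_force(),1).tolist())
print(f,get_time(),get_tcp_pos(),get_grip_width()*88)
for n in("wrist","top","side"):
    im=read_camera(n);cv2.imwrite(f"pics/{n}2.png",im[:,:,::-1])
print(get_time())
E
```

```text
hit False [0.64095058 0.00754448 0.00996817]
grip 39.77046377323881 [ 0.80461968 -1.90492848  0.51708471] 5.5667
[[-0.4, -1.1, 0.1], [-0.8, -0.7, -0.6], [-0.3, -1.5, -0.0], [-0.8, -2.0, 0.4], [-0.2, -0.4, -0.0], [-0.1, -1.0, 0.2], [-0.4, -0.9, -0.2], [-0.3, -1.7, 0.1]] 8.9667 [ 0.595539   -0.11197994  0.00897768] 40.04401436402843
9.1167
```

```bash
python3 - <<'E'
from h import *
command_gripper(1.0)
p=get_tcp_pos();movel([p[0],p[1],.21],v=.2)
print(get_time(),get_tcp_pos().tolist(),get_ee_rot().tolist())
cv2.imwrite("pics/w3.png",read_camera("wrist")[:,:,::-1])
move_pose([.25,-.42,.3],q_at(np.radians(-60)))
for n in("top","side"):
    cv2.imwrite(f"pics/{n}3.png",read_camera(n)[:,:,::-1])
print(get_time())
a=cv2.imread("pics/top3.png")
cv2.imwrite("pics/top3c.png",cv2.resize(a[130:310,150:410],None,fx=3,fy=3,interpolation=cv2.INTER_CUBIC))
E
```

```text
11.1583 [0.5948261894527073, -0.11181484221210065, 0.20887527941924022] [-0.0005822438793861836, 0.9106823065975052, 0.41310625053901856, -0.0007894351817989828]
13.0333
```

View pics/top3c.png

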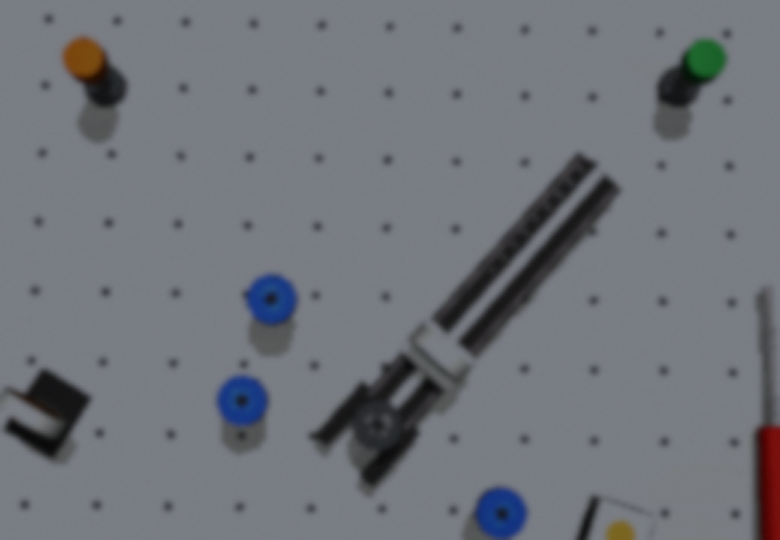

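View pics/w3.png

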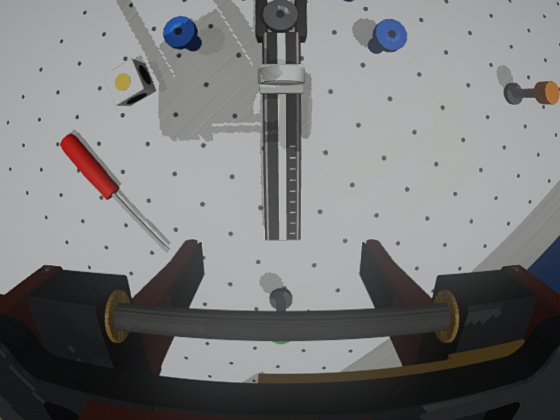

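View pics/side3.png

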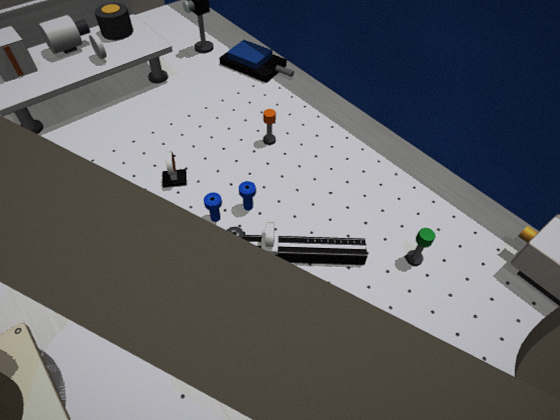

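The rail now points at green. I'll measure the residual angle from zoomed wrist and top views.

```bash
python3 - <<'E'
import cv2,numpy as np
a=cv2.imread("pics/w3.png")
c=np.vstack([a[0:40,230:335],a[225:315,230:335]])
c=np.clip(c.astype(float)*1.5,0,255).astype("uint8")
cv2.imwrite("pics/w3c.png",cv2.resize(c,None,fx=4.5,fy=4.5,interpolation=cv2.INTER_CUBIC))
g=cv2.cvtColor(a,cv2.COLOR_BGR2GRAY)
for r in (60,110,140,180,220,235,290,296,300,304):
    print(r,g[r,255:308].tolist())
E
```

```text
60 [134, 134, 136, 137, 137, 139, 127, 83, 41, 74, 96, 67, 45, 44, 46, 47, 48, 49, 46, 45, 45, 51, 116, 151, 154, 152, 153, 153, 155, 159, 135, 63, 53, 59, 56, 60, 63, 62, 61, 62, 65, 96, 135, 107, 60, 71, 98, 117, 156, 173, 174, 172, 172]
110 [175, 174, 176, 175, 164, 140, 141, 118, 56, 82, 123, 122, 83, 61, 62, 65, 64, 63, 64, 65, 64, 59, 81, 178, 159, 153, 153, 152, 153, 155, 150, 65, 49, 56, 56, 56, 56, 57, 57, 56, 56, 67, 91, 88, 63, 62, 115, 129, 128, 127, 127, 128, 134]
140 [175, 175, 176, 175, 155, 136, 138, 122, 76, 52, 90, 98, 67, 54, 55, 57, 56, 55, 57, 55, 56, 52, 60, 128, 152, 152, 152, 149, 150, 153, 151, 67, 51, 56, 59, 58, 59, 60, 58, 60, 57, 68, 92, 91, 62, 82, 146, 178, 176, 176, 175, 175, 175]
180 [176, 175, 176, 176, 178, 175, 145, 143, 118, 63, 75, 146, 144, 77, 70, 72, 73, 73, 73, 73, 73, 72, 72, 111, 181, 178, 176, 175, 175, 177, 178, 106, 71, 72, 92, 158, 157, 132, 129, 130, 122, 90, 140, 137, 75, 82, 153, 179, 177, 175, 174, 174, 174]
220 [176, 176, 176, 176, 176, 177, 179, 172, 146, 118, 69, 93, 144, 127, 78, 75, 77, 77, 77, 77, 77, 76, 74, 95, 179, 180, 176
[... 670 characters left out ...]
75, 174, 175, 174, 176, 172, 134, 82, 68, 73, 73, 74, 73, 73, 73, 72, 73, 72, 73, 73, 77, 89, 92, 91, 90, 92, 90, 85, 87, 138, 177, 175, 174, 173, 173, 173, 173, 173, 173, 173, 174, 173, 174, 174, 173]
300 [174, 175, 174, 174, 174, 174, 174, 174, 174, 175, 174, 174, 177, 178, 141, 97, 91, 91, 92, 92, 86, 73, 73, 76, 77, 76, 75, 77, 75, 74, 78, 89, 89, 90, 90, 86, 96, 143, 177, 175, 174, 174, 173, 173, 174, 173, 173, 173, 173, 174, 174, 174, 174]
304 [174, 174, 174, 174, 174, 174, 174, 174, 174, 174, 174, 174, 174, 176, 177, 150, 105, 87, 89, 93, 93, 79, 74, 76, 75, 74, 74, 76, 76, 74, 78, 89, 88, 84, 82, 95, 143, 176, 176, 174, 173, 174, 174, 174, 174, 173, 174, 174, 174, 174, 173, 174, 174]
```

View pics/w3c.png

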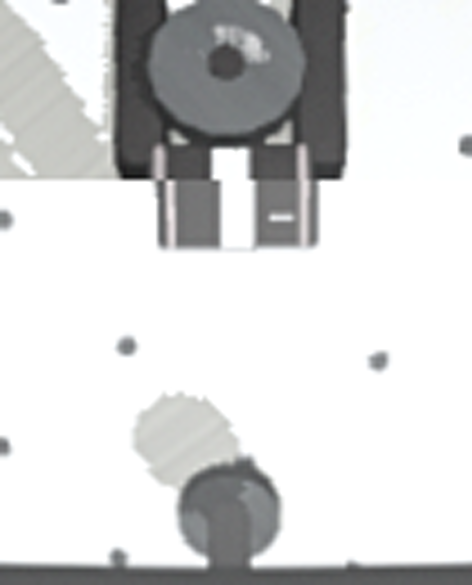

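```bash
python3 - <<'E'
from h import *
p=np.array([0.5948261894527073, -0.11181484221210065, 0.20887527941924022]);q=np.array([-0.0005822438793861836, 0.9106823065975052, 0.41310625053901856, -0.0007894351817989828])
an=lambda a,b:np.degrees(np.arctan2(*(b-a)[1::-1]))
P=wz((280.0,13.5),.06,p,q)
F=wz((280.7,299),.006,p,q)
E=wz((282.3,240),.03,p,q);E2=wz((282.0,110),.03,p,q)
print("wrist",P,F,"post->foot",an(P,F),"post->end",an(P,E),"edges axis",an(E2,E),np.linalg.norm((E-P)[:2]),np.linalg.norm((F-P)[:2]))
t=lambda x,y:((x+.5)/3-.5+150,(y+.5)/3-.5+130)
im=cv2.imread("pics/top3.png")[:,:,::-1].copy()
# rail end corners at z=.03 and post and green
A,B=onz("top",t(582,153),.03),onz("top",t(620,186),.03)
P=onz("top",t(376,424),.06);G=onz("top",t(706,60),.082);M=(A+B)/2
C,D=onz("top",t(434,318),.03),onz("top",t(476,352),.03)
print("top green",an(P,G),"end",an(P,M),np.linalg.norm((A-B)[:2]),np.linalg.norm((M-P)[:2]),"edges",an(C,A),an(D,B))
F=onz("top",t(680,86),.006);print("foot",an(P,F))
E
```

```text
wrist [0.45874392 0.00483345 0.06      ] [ 0.70754005 -0.21191282  0.006     ] post->foot -41.06173550294435 post->end -40.565741621477905 edges axis -40.96195467975845 0.23754451256689632 0.32996736264385174
top green -41.48176313948894 end -40.888079863529676 0.03545534468591366 0.238822716777526 edges -41.0900962073379 -40.404797707406935
foot -41.40855681996019
```

The rail is within about 0.5° of green in both views, which is inside the calibration error. The fork is round the post, and the lens mount and blue posts sit at the same pixels as before. I'll hand it in.

```bash
python3 - <<'E'
from h import *
a=cv2.imread("pics/top0.png").astype(int);b=cv2.imread("pics/top3.png").astype(int)
print("lens/blue diff",abs(a-b)[220:290,140:255].max(),get_time(),np.abs(get_qvel()).max())
job_done()
E
```

```text
lens/blue diff 21 13.0333 0.0024019331130059117
the job is handed in; nothing more can be done
```

I gripped the rail about 180 mm from the post, swung it about 41.5° clockwise on the table to the green pin, let go and backed off. I handed it in at 13.0 s. Wrist force readings after each step of the swing stayed near 2 N.

**Final angle:** the wrist and top views disagree slightly, and both put the rail up to about 0.6° (about 2 mm at its end) short of green, on the orange side. I left it there because that is within calibration error and fork slack.

| View | Green bearing | Rail end bearing | Rail edge direction |
|---|---|---|---|
| Wrist | −41.1° | −40.6° | −41.0° |
| Top | −41.4 to −41.5° | −40.9° | −40.4 and −41.1° |

**Other checks:**
- **Fork:** it is still round the post. The rail end measures 238–239 mm from the post against the 240 mm given.
- **Lens mount and blue posts:** the lens mount and the two blue posts near it look unmoved in the before-and-after top views. The largest pixel difference in that area was 21 of 255; I did not trace its cause. The third blue post I compared only by eye.
- **Screwdriver, cube and rail flatness:** I checked these only by eye and saw nothing disturbed or tilted. The arm hid the cube and screwdriver in the last side view.

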